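# Load the weld-nut magazine

## Robot

A 6-joint arm with a two-finger parallel gripper is mounted at the origin on a cart in front of the work surface, level with it; the furniture and walls round the work are solid. World frame = base frame: x ahead of the robot, y to its left, z up, the work surface at z = 0. Lengths are in mm, angles in rad, forces in N, time in s.
With the tool pointing down it reaches from about 350 to 875 mm from the base axis. Payload 4.2 kg.
Tool frame: the origin (TCP) lies at the very end of the fingers, on their centre line; the grasp point (between the pads) lies arm.grip_point_offset behind it (arm.grip_point_offset is the distance from the TCP to the grasp point, in mm); z points along the fingers, y is the line along which they close (so a half turn about z gives the same grasp; the last joint's range is limited). The gripper opens to 85 mm and grips with 20 to 120 N. Pads are 22 mm wide; open, the fingers measure 114 mm over their backs; the gripper's body (76 mm by 85 mm) begins 54 mm behind the grasp point. The pads swing forward as they close: fully open they stand 13 mm farther back than shut.
Start: joints at [1.599, 0.385, 0.008, 0, -1.194, -0.259], TCP at [142.941, 608.414, 231.312] pointing down, gripper open.
Joint ranges: [-3.14, 3.14], [-1.21, 2.06], [-1.07, 1.41], [-3.16, 2.05], [-2.99, -0.16], [-3.1, 3.1]. Speed limits (rad/s): [2.79, 2.79, 3.14, 3.14, 3.14, 3.14].

## Interface

Orientations are given as a unit quaternion [x, y, z, w].
In Python, from bench import arm, cams, ticket gives the robot as it stands.
- The arm moves only by the tool servo_tool, never from a script. Its argument "commands" is a list that holds one entry, the list of rows, each a list of 7 numbers: the closure in counts, from 0 (fully open) to 255 (shut), then the shift along the tool's x, y, z in m, then the turn, a rotation vector about the tool's x, y, z in degrees. In form: [[[grip, x, y, z, ax, ay, az], ...]]. A call has 1 to 10 rows; each row shifts and turns the commanded pose from where the row before left it, along the tool's axes as they then stand; what a row does not reach is not made up. A row lasts 1/12 s, in which the tool goes at most 41.7 mm and 7.16 degrees, less where a joint would pass 70% of its speed; a pose out of reach is approached as far as the arm can. A call with a gripper value outside its range is refused whole. The fingers move at their own pace and stop on an object; the grip force is fixed at half the most. Time passes only in rows, so rows that do not move let the fingers close. It gives the time, the measured TCP pose, the force, the opening and the grip force at its end, in the units of the state.
- arm.read_state(): the state, without advancing time (a new reading comes with each control period).
- cams.get_image(name): name is "side" or "top"; returns a dict with "frame" (480x640x3 uint8, blue, green, red), "K" (3x3 intrinsics, pixels), "T" (4x4, takes a point from camera to world coordinates). Camera axes: x right, y up, looking along -z (the intrinsics and any distortion apply to the point x, -y, -z); pixel columns grow to the right and rows downward; lengths in mm; the calibration is good to about 2 mm. A picture is of the moment at which its call begins. There is no depth.
- ticket.job_done(): hands the job in; it is judged then, once.
The state is a dict: "clock": time; "joints": joint angles; "joint_vel": joint speeds; "joint_efforts": joint torques, N m; "position": TCP position; "ee_rot": TCP orientation; "contact_force": force on the tool from outside, world axes, zero at the start; "wrist_torque": the same for the moment, N m; "gripper_width": finger opening in mm; "grasp_force": force on a finger pad.
Only numpy, scipy, OpenCV 4.12 (cv2) and the standard library are available. Lean on these libraries where they do the work, as an engineer would, in place of code of your own. Each camera call takes 0.05 s, during which the arm holds its last target. There are 200 camera calls.

## Task

Load the nut magazine: with the fingertips, push the three bright steel nuts one at a time across the pan, through the narrow gate and into the feed track, each one far enough that the two brass pawls spring shut behind it before the next one follows. Only slide the nuts flat along the floor, never pick one up; the small rusty nut stays in the pan, and the other things on the bench stay where they are.

Things in the scene. Friction and masses are not known exactly. Their poses are not given: they have to be found in the camera images.
- magazine: nut magazine, screwed to the bench; origin at the middle of its gate, at bench height. x runs down the track from the pan (negative x) to the end stop (positive x), z up. Its floor sheet stands on short feet, top face 18 mm above the bench. Blue pan: x -215 to 0 mm, y -129 to +129 mm, rim 29 mm above the bench. From x = -85 mm two funnel walls close in from y = +-129 mm to the gate at x = 0
- gate (a point): middle of the gate on the floor sheet (18 mm above the bench), axes as the magazine: a 37 mm wide opening at the narrow end of the funnel, between two aluminium cheeks. Cheeks, pawls and track bars top out 27 mm and the pan's rim 29 mm above the bench, so fingertips kept 31 mm or more above the bench pass over all of them and still push the bright nuts
- track (a point): middle of the feed track's floor, 99 mm past the gate, 18 mm above the bench, axes as the magazine: a straight lane 37 mm wide between aluminium bars, from 56 mm before this point to the end stop 55 mm after it. The stop rises to 52 mm above the bench. Three bright nuts in a row fill 90 to 104 mm
- pawl_left (a joint): left one of two brass non-return pawls just past the gate, pivoting on upright pins at magazine x = 16 mm, y = +-22.5 mm; 21 mm long, pointing inward and down the track, tips at x = 30 mm. 0: shut (at rest); a passing nut swings both aside, at most to 0.87 rad. Light springs (0.2 to 0.5 N at the tip) shut them once the nut's centre is past about x = 48 mm
- pawl_right (a joint): right one of the two pawls (see pawl_left): 0 shut, 0.87 rad fully open
- nut_a_center (a point): centre of a bright steel hexagon nut, 30 mm across the flats, 34 mm across the corners, 24 mm tall, about 70 g, lying flat on the pan floor (its top 42 mm above the bench); z axis up
- nut_b_center (a point): centre of a bright steel hexagon nut, 30 mm across the flats, 34 mm across the corners, 24 mm tall, about 70 g, lying flat on the pan floor (its top 42 mm above the bench); z axis up
- nut_c_center (a point): centre of a bright steel hexagon nut, 30 mm across the flats, 34 mm across the corners, 24 mm tall, about 70 g, lying flat on the pan floor (its top 42 mm above the bench); z axis up
- rusty_nut_center (a point): centre of the stray nut: brown and rusty, smaller, 24 mm across the flats, 27 mm across the corners, 19 mm tall (top 37 mm above the bench), lying flat in the pan; it stays in the pan
- tape_measure: yellow tape measure, 66x82x37 mm, lying loose on the bench, not part of the job; origin at the centre of its underside
- file: file with wooden handle, 27x303x28 mm, lying loose on the bench, not part of the job; origin at the centre of its underside
- wood_block: notched wood block, 26x72x34 mm, lying loose on the bench, not part of the job; origin at the centre of its underside
- air_sander: black air sander, 195x46x46 mm, lying loose on the bench, not part of the job; origin at the centre of its underside
- marker_red: red marker pen, 138x13x14 mm, lying loose on the bench, not part of the job; origin at the centre of its underside

How it is judged (in metres and radians):
On the way, in this order (a step that is already met when the one before it is completed fails the run):
1. one bright nut is in the track with the pawls shut behind it, the other two still in the pan ((((x of nut_a_center in the frame of magazine between 0.04 and 0.145 m and y of nut_a_center in the frame of magazine between -0.01 and 0.01 m and angle between nut_a_center's own z axis and vertical below 0.15 rad) and x of each of nut_b_center, nut_c_center in the frame of magazine below 0 m) or (x of each of nut_a_center, nut_c_center in the frame of magazine below 0 m and (x of nut_b_center in the frame of magazine between 0.04 and 0.145 m and y of nut_b_center in the frame of magazine between -0.01 and 0.01 m and angle between nut_b_center's own z axis and vertical below 0.15 rad)) or (x of each of nut_a_center, nut_b_center in the frame of magazine below 0 m and (x of nut_c_center in the frame of magazine between 0.04 and 0.145 m and y of nut_c_center in the frame of magazine between -0.01 and 0.01 m and angle between nut_c_center's own z axis and vertical below 0.15 rad))) and value of joint each of pawl_left, pawl_right below 0.15 rad), for 0.2 s.
2. two bright nuts are in the track with the pawls shut behind them, the third still in the pan ((((x of nut_a_center in the frame of magazine between 0.04 and 0.145 m and y of nut_a_center in the frame of magazine between -0.01 and 0.01 m and angle between nut_a_center's own z axis and vertical below 0.15 rad) and (x of nut_b_center in the frame of magazine between 0.04 and 0.145 m and y of nut_b_center in the frame of magazine between -0.01 and 0.01 m and angle between nut_b_center's own z axis and vertical below 0.15 rad) and x of nut_c_center in the frame of magazine below 0 m) or ((x of nut_a_center in the frame of magazine between 0.04 and 0.145 m and y of nut_a_center in the frame of magazine between -0.01 and 0.01 m and angle between nut_a_center's own z axis and vertical below 0.15 rad) and x of nut_b_center in the frame of magazine below 0 m and (x of nut_c_center in the frame of magazine between 0.04 and 0.145 m and y of nut_c_center in the frame of magazine between -0.01 and 0.01 m and angle between nut_c_center's own z axis and vertical below 0.15 rad)) or (x of nut_a_center in the frame of magazine below 0 m and (x of nut_b_center in the frame of magazine between 0.04 and 0.145 m and y of nut_b_center in the frame of magazine between -0.01 and 0.01 m and angle between nut_b_center's own z axis and vertical below 0.15 rad) and (x of nut_c_center in the frame of magazine between 0.04 and 0.145 m and y of nut_c_center in the frame of magazine between -0.01 and 0.01 m and angle between nut_c_center's own z axis and vertical below 0.15 rad))) and value of joint each of pawl_left, pawl_right below 0.15 rad), for 0.2 s.
At the end, for the whole second after the job is handed in: all three bright nuts lie flat (within 0.15 rad) in the track, their centres past the pawls (x of the magazine over 40 mm) and on its line within 10 mm, at rest; both pawls shut (under 0.15 rad); the rusty nut still in the pan, its centre before the gate (x of nut_a_center in the frame of magazine between 0.04 and 0.145 m and y of nut_a_center in the frame of magazine between -0.01 and 0.01 m and angle between each of nut_a_center, nut_b_center, nut_c_center's own z axis and vertical below 0.15 rad and x of nut_b_center in the frame of magazine between 0.04 and 0.145 m and y of nut_b_center in the frame of magazine between -0.01 and 0.01 m and x of nut_c_center in the frame of magazine between 0.04 and 0.145 m and y of nut_c_center in the frame of magazine between -0.01 and 0.01 m and value of joint each of pawl_left, pawl_right below 0.15 rad and x of rusty_nut_center in the frame of magazine between -0.215 and 0 m and y of rusty_nut_center in the frame of magazine between -0.129 and 0.129 m and linear speed of each of nut_a, nut_b, nut_c below 0.02 m/s); the robot touches nothing.
It fails at once if a nut is lifted or thrown out of the magazine (more than 8 mm off the floor sheet) (height (world z) of any of nut_a_center, nut_b_center, nut_c_center above 0.038 m or height (world z) of rusty_nut_center above 0.0355 m).
It fails at once if the rusty nut goes into the gate (x of rusty_nut_center in the frame of magazine above 0 m).
It fails at once if a thing lying round the magazine is moved more than 20 mm (distance of any of tape_measure, file, wood_block, air_sander, marker_red from where it was at the start of the episode above 0.02 m).
It also fails if it takes over 72 s, if anything falls off the work surface, if the arm or the gripper's body presses on something with over 40 N, if the wrist force passes 120 N, or if a joint passes its speed limit or range.

## Working session

There is one attempt and no reset: what is moved stays moved. The work goes in short steps, Python scripts to look and compute and a tool call to move; the robot and the scene stay as the last step left them, time stands still between calls to the robot, and variables do not carry over. Pictures are saved under pics/ and viewed, at most 10 in all, crops included, and the job is handed in when it is done.

Besides the shell and the picture viewer there is one more tool, called after "Request:" as name(argument=value, ...) on one line, values as JSON. servo_tool: Moves the arm, as the interface text tells. Its arguments: {"type":"object","properties":{"commands":{"type":"array","items":{"type":"array","items":{"type":"array","items":{"type":"number"}}}}},"required":["commands"]}

```bash
mkdir -p pics; python3 - <<'E'
from bench import arm,cams
import cv2
for n in("top","side"):
    d=cams.get_image(n);cv2.imwrite(f"pics/{n}0.png",d["frame"]);print(n,d["K"].round(1).tolist(),d["T"].round(4).tolist(),[k for k in d])
s=arm.read_state();print(s,arm.grip_point_offset)
E
```

```text
top [[531.3, 0.0, 316.9], [0.0, 531.3, 239.5], [0.0, 0.0, 1.0]] [[-0.0253, 0.9958, -0.0884, 493.115], [-0.9997, -0.0251, 0.0033, -30.0158], [0.001, 0.0885, 0.9961, 1375.3224], [0.0, 0.0, 0.0, 1.0]] ['frame', 'K', 'T']
side [[595.2, 0.0, 324.6], [0.0, 595.2, 234.8], [0.0, 0.0, 1.0]] [[0.8201, 0.3452, -0.4563, -129.7235], [-0.572, 0.5102, -0.6422, -1090.5122], [0.0111, 0.7878, 0.6159, 1090.3417], [0.0, 0.0, 0.0, 1.0]] ['frame', 'K', 'T']
{'clock': 0.1, 'joints': array([ 1.59862497e+00,  3.85524107e-01,  6.78461658e-03, -4.32667601e-04,
       -1.19400040e+00, -2.58597566e-01]), 'joint_vel': array([-0.00109718, -0.00131659,  0.00441214,  0.00134571,  0.00053175,
       -0.0002247 ]), 'joint_efforts': array([ 1.47164763e-03, -3.93317342e+01,  1.88929778e+01,  4.19796467e+00,
       -2.58852793e-03,  7.72088420e-07]), 'position': array([142.81953456, 607.94056505, 230.31314302]), 'ee_rot': array([ 9.93340917e-01, -1.15207806e-01, -6.03252122e-05,  9.90530539e-04]), 'contact_force': array([0.82246333, 0.4633322 , 0.01868641]), 'wrist_torque': array([ 0.0190172 , -0.06589603, -0.04082726]), 'grasp_force': 0.0, 'gripper_width': 85.5390213305728} 18.700000000000003
```

View pics/top0.png

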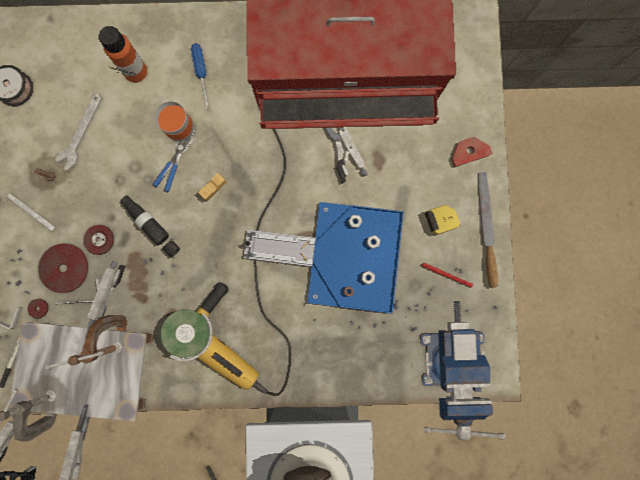

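View pics/side0.png

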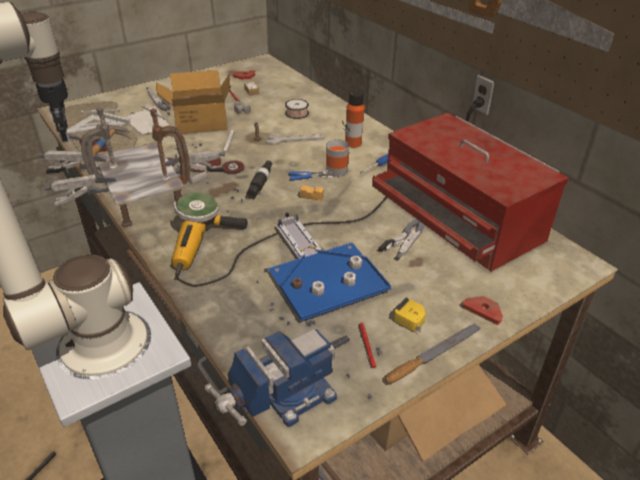

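The top view shows the pan at (319..403, 203..313), with the track running left to (245,245). The bright nuts are at about (355,221), (373,241) and (368,277), and the rusty nut is at (348,291). I'll enlarge this area.

```bash
cat > h.py <<'E'
import numpy as np,cv2
from bench import arm,cams
def px2w(d,u,v,z):
    K,T=d["K"],d["T"];c=np.array([(u-K[0,2])/K[0,0],-(v-K[1,2])/K[1,1],-1.])
    r=T[:3,:3]@c;return T[:3,3]+r*(z-T[2,3])/r[2]
def w2px(d,p):
    K,T=d["K"],d["T"];c=T[:3,:3].T@(np.asarray(p,float)-T[:3,3])
    return np.array([K[0,2]+K[0,0]*c[0]/-c[2],K[1,2]-K[1,1]*c[1]/-c[2]])
E
python3 - <<'E'
import cv2
f=cv2.imread("pics/top0.png")[190:325,235:415]
cv2.imwrite("pics/c0.png",cv2.resize(f,None,fx=4.4,fy=4.4,interpolation=cv2.INTER_CUBIC))
E
```

```text
(no output)
```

View pics/c0.png

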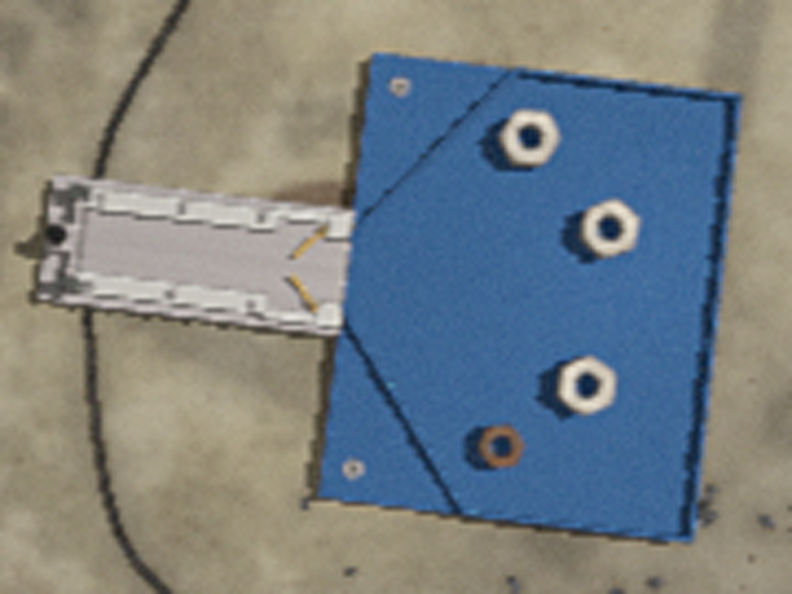

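```bash
cat > fit.py <<'E'
from h import *
from scipy.optimize import least_squares
d=cams.get_image("top")
cr=lambda u,v:np.array([235+(u+.5)/4.4-.5,190+(v+.5)/4.4-.5])
M=[(0,-129,29),(-215,-129,29),(-215,129,29),(0,129,29),(30,-6.9,27),(30,6.9,27)]
P=[cr(*p) for p in [(373,55),(741,95),(692,542),(315,498),(293,258),(291,279)]]
def tw(q,m):
    c,s=np.cos(q[2]),np.sin(q[2]);return np.array([q[0]+c*m[0]-s*m[1],q[1]+s*m[0]+c*m[1],m[2]])
r=least_squares(lambda q:np.concatenate([w2px(d,tw(q,m))-p for m,p in zip(M,P)]),[430,-30,1.6])
q=r.x;print(q.round(3),np.degrees(q[2]),r.fun.round(2));np.save("q.npy",q)
c,s=np.cos(q[2]),np.sin(q[2])
for n,u,v,z in[("n1",531,137,42),("n2",611,229,42),("n3",588,386,42),("rusty",501,446,37),("stop",50,240,52)]:
    w=px2w(d,*cr(u,v),z);e=w[:2]-q[:2];print(n,w.round(1),"mag",(c*e[0]+s*e[1]).round(1),(-s*e[0]+c*e[1]).round(1))
for n,z in(("top",0),):
  for a,u,v in(("tape",441,220),("marker0",421,265),("sander",150,225)):print(a,px2w(d,u,v,15).round())
E
python3 fit.py
```

```text
[581.323 -23.675   1.426] 81.71817559721251 [-0.42 -0.21 -0.55  0.62 -0.17  0.07  0.61 -0.17  0.36 -0.45  0.15  0.16]
n1 [ 656.5 -132.7   42. ] mag -97.1 -90.1
n2 [ 602.3 -176.8   42. ] mag -148.5 -42.8
n3 [ 513.  -160.6   42. ] mag -145.3 47.9
rusty [ 480.3 -110.4   37. ] mag -100.4 87.5
stop [603.3 143.   52. ] mag 168.1 2.3
tape [ 656. -356.   15.]
marker0 [ 542. -299.   15.]
sander [662. 394.  15.]
```

```bash
cat > g.py <<'E'
# usage: g.py theta  x,y,z ... : waypoints (magazine mm, world z) -> tool-frame shifts at yaw theta
import sys
from h import *
from scipy.spatial.transform import Rotation as Ro
q=np.load("q.npy");s=arm.read_state();p=s["position"];R=Ro.from_quat(s["ee_rot"]).as_matrix()
c,sn=np.cos(q[2]),np.sin(q[2]);B=np.array([[c,sn],[-sn,c]])
yaw=np.degrees(np.arctan2(R[1,0],R[0,0]))-np.degrees(q[2])+180
m=B@(p[:2]-q[:2]);th=float(sys.argv[1]);k=np.radians(th)
print("t",round(s["clock"],2),"mag",m.round(1),"z",p[2].round(1),"theta",((yaw+180)%360-180).round(2),"tilt",R[2,:2].round(3),"gap",round(s["gripper_width"],1),"F",s["contact_force"].round(1))
print("rotz",(((yaw-th)+180)%360-180).round(2))
cur=np.r_[m,p[2]]
for a in sys.argv[2:]:
    t=np.array([float(v) for v in a.split(",")]);e=t-cur
    print(a,"shift",(-(np.cos(k)*e[0]+np.sin(k)*e[1])).round(1),(-np.sin(k)*e[0]+np.cos(k)*e[1]).round(1),(-e[2]).round(1));cur=t
E
python3 g.py 20 -184,-56,120 -184,-56,32
```

```text
t 0.15 mag [562.  524.9] z 230.5 theta 85.05 tilt [0.    0.002] gap 85.8 F [ 0.  -0.1  0.8]
rotz 65.05
-184,-56,120 shift 899.6 -290.7 110.5
-184,-56,32 shift -0.0 0.0 88.0
```

Request:
servo_tool(commands=[[[210,0,0,0,0,0,6.5],[210,0,0,0,0,0,6.5],[210,0,0,0,0,0,6.5],[210,0,0,0,0,0,6.5],[210,0,0,0,0,0,6.5],[210,0,0,0,0,0,6.5],[210,0,0,0,0,0,6.5],[210,0,0,0,0,0,6.5],[210,0,0,0,0,0,6.5],[210,0,0,0,0,0,6.5]]])

```text
clock: 0.98
position: [142.9, 608.2, 230.8]
ee_rot: [0.774, -0.633, 0.0, 0.0]
contact_force: [0.1, 0.1, 0.3]
gripper_width: 15.3
grasp_force: 0.0
```

```bash
python3 g.py 20 -184,-56,120 -184,-56,32
```

```text
t 0.98 mag [562.1 524.9] z 230.8 theta 19.73 tilt [0.001 0.   ] gap 15.3 F [0.1 0.1 0.3]
rotz -0.27
-184,-56,120 shift 899.8 -290.7 110.8
-184,-56,32 shift -0.0 0.0 88.0
```

Request:
servo_tool(commands=[[[210,0.0375,-0.0121,0,0,0,0],[210,0.0375,-0.0121,0,0,0,0],[210,0.0375,-0.0121,0,0,0,0],[210,0.0375,-0.0121,0,0,0,0],[210,0.0375,-0.0121,0,0,0,0],[210,0.0375,-0.0121,0,0,0,0],[210,0.0375,-0.0121,0,0,0,0],[210,0.0375,-0.0121,0,0,0,0],[210,0.0375,-0.0121,0,0,0,0],[210,0.0375,-0.0121,0,0,0,0]]])

```text
clock: 1.82
position: [338.2, 264.1, 231.4]
ee_rot: [0.776, -0.631, -0.0, -0.0]
contact_force: [-0.2, 0.2, -1.0]
gripper_width: 15.3
grasp_force: 0.0
```

Request:
servo_tool(commands=[[[210,0.0375,-0.0121,0,0,0,0],[210,0.0375,-0.0121,0,0,0,0],[210,0.0375,-0.0121,0,0,0,0],[210,0.0375,-0.0121,0,0,0,0],[210,0.0375,-0.0121,0,0,0,0],[210,0.0375,-0.0121,0,0,0,0],[210,0.0375,-0.0121,0.01,0,0,0],[210,0.0375,-0.0121,0.01,0,0,0],[210,0.0375,-0.0121,0.01,0,0,0],[210,0.0375,-0.0121,0.01,0,0,0]]])

```text
clock: 2.65
position: [533.4, -78.4, 190.7]
ee_rot: [0.776, -0.631, -0.0, -0.0]
contact_force: [0.6, 1.1, 0.1]
gripper_width: 15.2
grasp_force: 0.0
```

```bash
python3 g.py 20 -184,-56,120 -184,-56,32
```

```text
t 2.65 mag [-61.   39.5] z 190.7 theta 20.04 tilt [-0.  0.] gap 15.2 F [0.6 1.1 0.1]
rotz 0.04
-184,-56,120 shift 148.2 -47.7 70.7
-184,-56,32 shift -0.0 0.0 88.0
```

Request:
servo_tool(commands=[[[210,0.037,-0.0119,0.0177,0,0,0],[210,0.037,-0.0119,0.0177,0,0,0],[210,0.037,-0.0119,0.0177,0,0,0],[210,0.037,-0.0119,0.0177,0,0,0],[210,0,0,0.02,0,0,0],[210,0,0,0.02,0,0,0],[210,0,0,0.02,0,0,0],[210,0,0,0.02,0,0,0],[210,0,0,0.004,0,0,0],[210,0,0,0,0,0,0]]])

```text
clock: 3.48
position: [606.5, -208.2, 36.3]
ee_rot: [0.776, -0.631, -0.002, 0.001]
contact_force: [0.7, 0.2, 0.4]
gripper_width: 15.0
grasp_force: 0.0
```

```bash
python3 g.py 20 -184,-56,32 -40,-3.6,32
python3 - <<'E'
from h import *
f=cams.get_image("top")["frame"];a=f[190:325,235:415]
g=cams.get_image("side")["frame"][215:335,255:405]
a=cv2.resize(a,(400,300),interpolation=cv2.INTER_CUBIC);g=cv2.resize(g,(400,300),interpolation=cv2.INTER_CUBIC)
cv2.imwrite("pics/c1.png",np.hstack([a,g]))
E
```

```text
t 3.48 mag [-179.   -51.5] z 36.3 theta 20.04 tilt [-0.001  0.004] gap 15.0 F [0.7 0.2 0.4]
rotz 0.04
-184,-56,32 shift 6.2 -2.5 4.3
-40,-3.6,32 shift -153.2 -0.0 -0.0
```

View pics/c1.png

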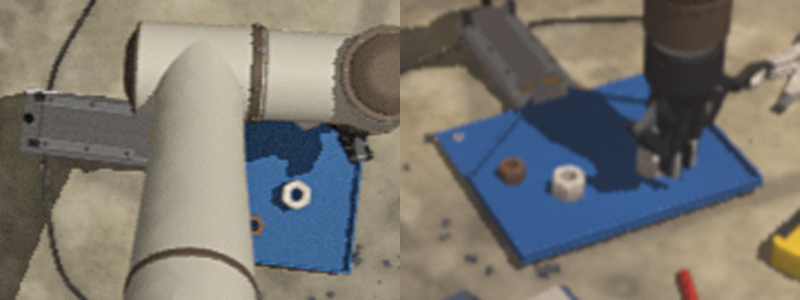

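Request:
servo_tool(commands=[[[210,0,-0.0022,0.002,0,0,0],[210,0,0,0.0018,0,0,0],[210,-0.004,0,0,0,0,0],[210,-0.004,0,0,0,0,0],[210,-0.006,0,0,0,0,0],[210,-0.008,0,0,0,0,0],[210,-0.008,0,0,0,0,0],[210,-0.008,0,0,0,0,0],[210,-0.008,0,0,0,0,0],[210,-0.008,0,0,0,0,0]]])

```text
clock: 4.42
position: [598.9, -154.1, 34.7]
ee_rot: [0.776, -0.631, 0.0, -0.0]
contact_force: [0.6, -1.4, 0.2]
gripper_width: 15.0
grasp_force: 0.5
```

```bash
python3 g.py 20 -60,-10.5,32
python3 - <<'E'
from h import *
g=cams.get_image("side")["frame"][215:335,255:405]
cv2.imwrite("pics/c2.png",cv2.resize(g,(600,480),interpolation=cv2.INTER_CUBIC))
E
```

```text
t 4.42 mag [-126.5  -36.2] z 34.7 theta 20.08 tilt [ 0. -0.] gap 15.0 F [ 0.6 -1.4  0.2]
rotz 0.08
-60,-10.5,32 shift -71.3 1.4 2.7
```

View pics/c2.png

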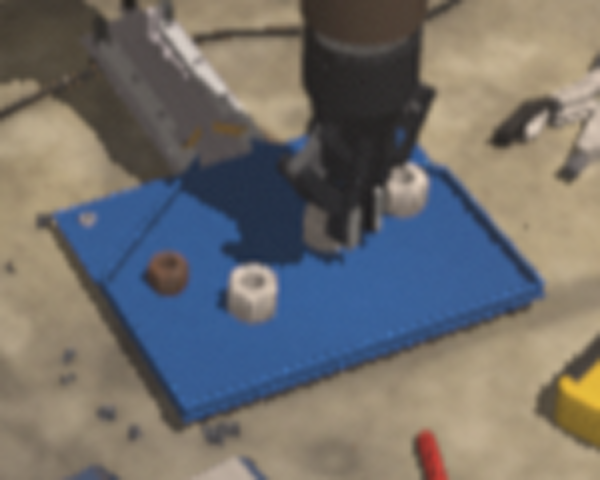

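```bash
python3 - <<'E'
from h import *
d=cams.get_image("side");q=np.load("q.npy");c,s=np.cos(q[2]),np.sin(q[2])
for m in[(-126.5,-36.2,34),(-102,-27.3,42),(-102,-27.3,18),(-148.5,-42.8,42)]:
    w=[q[0]+c*m[0]-s*m[1],q[1]+s*m[0]+c*m[1],m[2]];print(m,((w2px(d,w)-[255,215])*4).round())
E
```

```text
(-126.5, -36.2, 34) [354. 234.]
(-102, -27.3, 42) [325. 207.]
(-102, -27.3, 18) [324. 234.]
(-148.5, -42.8, 42) [379. 242.]
```

Request:
servo_tool(commands=[[[210,-0.006,0.0005,0.001,0,0,0],[210,-0.008,0.0005,0.001,0,0,0],[210,-0.008,0,0,0,0,0],[210,-0.008,0,0,0,0,0],[210,-0.008,0,0,0,0,0],[210,-0.008,0,0,0,0,0],[210,-0.008,0,0,0,0,0],[210,-0.008,0,0,0,0,0],[210,-0.006,0,0,0,0,0],[210,0,0,0,0,0,0]]])

```text
clock: 5.35
position: [583.8, -87.3, 32.4]
ee_rot: [0.776, -0.63, -0.0, 0.0]
contact_force: [-0.3, -0.6, 0.2]
gripper_width: 15.0
grasp_force: 0.0
```

```bash
python3 g.py 20 -60,-10.5,32
python3 - <<'E'
from h import *
g=cams.get_image("side")["frame"][195:315,255:405]
cv2.imwrite("pics/c3.png",cv2.resize(cv2.convertScaleAbs(g,alpha=1.6),(600,480),interpolation=cv2.INTER_CUBIC))
E
```

```text
t 5.35 mag [-62.6 -11.6] z 32.4 theta 20.13 tilt [-0.  0.] gap 15.0 F [-0.3 -0.6  0.2]
rotz 0.13
-60,-10.5,32 shift -2.8 0.1 0.4
```

View pics/c3.png

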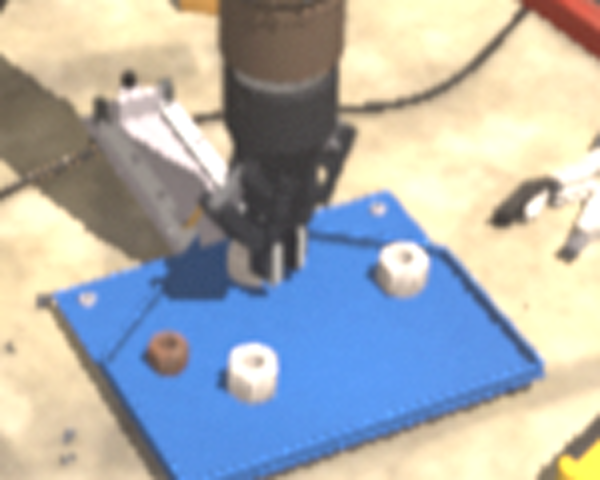

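Request:
servo_tool(commands=[[[210,0.008,0,0,0,0,0],[210,0,0,0,0,0,6.7],[210,0,0,0,0,0,6.7],[210,0,0,0,0,0,6.7],[210,0,0.007,0,0,0,0],[210,0,0.006,0,0,0,0],[210,-0.002,0,0,0,0,0],[210,-0.004,0,0,0,0,0],[210,-0.006,0,0,0,0,0],[210,-0.006,0,0,0,0,0]]])

```text
clock: 6.23
position: [575.8, -76.3, 32.6]
ee_rot: [-0.654, 0.756, -0.0, 0.0]
contact_force: [-0.6, -0.7, 0.8]
gripper_width: 15.0
grasp_force: 0.2
```

```bash
python3 g.py 0 -50,0,32 40,0,32
python3 - <<'E'
from h import *
g=cams.get_image("side")["frame"][195:315,255:405]
cv2.imwrite("pics/c4.png",cv2.resize(cv2.convertScaleAbs(g,alpha=1.6),(600,480),interpolation=cv2.INTER_CUBIC))
E
```

```text
t 6.23 mag [-52.9  -2.1] z 32.6 theta -0.0 tilt [-0.    -0.001] gap 15.0 F [-0.6 -0.7  0.8]
rotz -0.0
-50,0,32 shift -2.9 2.1 0.6
40,0,32 shift -90.0 0.0 -0.0
```

View pics/c4.png

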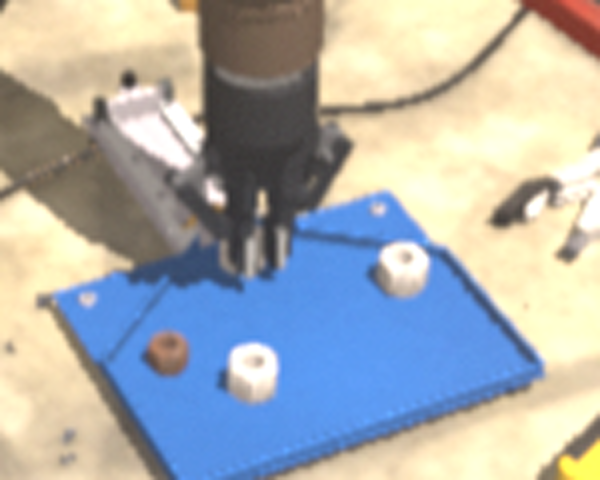

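Request:
servo_tool(commands=[[[210,-0.006,0.001,0,0,0,0],[210,-0.006,0,0,0,0,0],[210,-0.006,0,0,0,0,0],[210,-0.006,0,0,0,0,0],[210,-0.006,0,0,0,0,0],[210,-0.006,0,0,0,0,0],[210,-0.006,0,0,0,0,0],[210,-0.006,0,0,0,0,0],[210,-0.006,0,0,0,0,0],[210,-0.006,0,0,0,0,0]]])

```text
clock: 7.12
position: [583.2, -16.9, 32.5]
ee_rot: [-0.654, 0.757, -0.0, -0.0]
contact_force: [-0.9, -1.8, 1.0]
gripper_width: 14.9
grasp_force: 1.1
```

```bash
python3 g.py 0 40,0,32
```

```text
t 7.12 mag [ 7.  -0.9] z 32.5 theta -0.05 tilt [0. 0.] gap 14.9 F [-0.9 -1.8  1. ]
rotz -0.05
40,0,32 shift -33.0 0.9 0.5
```

Request:
servo_tool(commands=[[[210,-0.006,0.0005,0,0,0,0],[210,-0.006,0,0,0,0,0],[210,-0.006,0,0,0,0,0],[210,-0.006,0,0,0,0,0],[210,-0.006,0,0,0,0,0],[210,-0.006,0,0,0,0,0],[210,0,0,0,0,0,0],[210,0.008,0,0,0,0,0],[210,0.004,0,-0.025,0,0,0],[210,0,0,-0.025,0,0,0]]])

```text
clock: 7.95
position: [584.3, 5.1, 81.2]
ee_rot: [-0.653, 0.757, 0.001, -0.002]
contact_force: [0.4, 0.3, 1.0]
gripper_width: 15.2
grasp_force: 0.0
```

```bash
python3 g.py -22 -180,62.5,80 -180,62.5,34
```

```text
t 7.95 mag [28.9  1.2] z 81.2 theta -0.11 tilt [0.002 0.005] gap 15.2 F [0.4 0.3 1. ]
rotz 21.89
-180,62.5,80 shift 216.7 -21.4 1.2
-180,62.5,34 shift -0.0 0.0 46.0
```

Request:
servo_tool(commands=[[[210,0,0,0,0,0,5.5],[210,0,0,0,0,0,5.5],[210,0,0,0,0,0,5.5],[210,0,0,0,0,0,5.4],[210,0.036,-0.0036,0,0,0,0],[210,0.036,-0.0036,0,0,0,0],[210,0.036,-0.0036,0,0,0,0],[210,0.036,-0.0036,0,0,0,0],[210,0.036,-0.0036,0,0,0,0],[210,0.036,-0.0036,0,0,0,0]]])

```text
clock: 8.78
position: [494.7, -192.8, 82.5]
ee_rot: [-0.498, 0.867, 0.0, 0.0]
contact_force: [0.1, -0.3, -0.6]
gripper_width: 15.0
grasp_force: 0.0
```

```bash
python3 g.py -22 -179,61.5,80 -179,61.5,33
python3 - <<'E'
from h import *
a=cams.get_image("top")["frame"][190:325,235:415]
g=cams.get_image("side")["frame"][205:325,255:405]
a=cv2.resize(a,(400,300),interpolation=cv2.INTER_CUBIC);g=cv2.resize(g,(400,300),interpolation=cv2.INTER_CUBIC)
cv2.imwrite("pics/c5.png",cv2.convertScaleAbs(np.hstack([a,g]),alpha=1.4))
E
```

```text
t 8.78 mag [-179.9   61.4] z 82.5 theta -21.96 tilt [-0. -0.] gap 15.0 F [ 0.1 -0.3 -0.6]
rotz 0.04
-179,61.5,80 shift -0.8 0.4 2.5
-179,61.5,33 shift -0.0 0.0 47.0
```

View pics/c5.png

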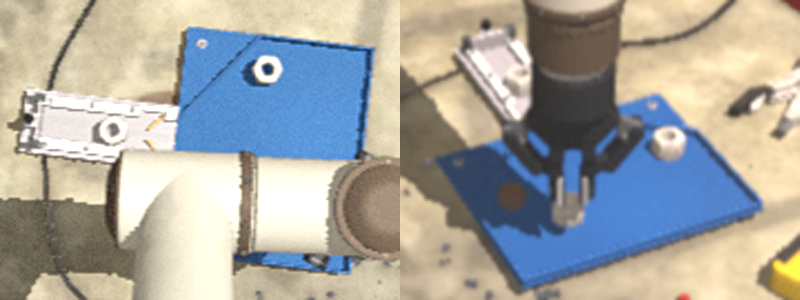

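The first nut is in the track, at (112,130) in the left crop, with both pawls shut behind it. The gripper is now behind the next nut.

Request:
servo_tool(commands=[[[210,0,0,0.016,0,0,0],[210,0,0,0.016,0,0,0],[210,0,0,0.012,0,0,0],[210,0,0,0.005,0,0,0],[210,0,0,0,0,0,0],[210,-0.004,0,0,0,0,0],[210,-0.006,0,0,0,0,0],[210,-0.006,0,0,0,0,0],[210,-0.008,0,0,0,0,0],[210,-0.008,0,0,0,0,0]]])

```text
clock: 9.72
position: [513.0, -162.5, 34.1]
ee_rot: [-0.498, 0.867, -0.0, 0.0]
contact_force: [-0.8, -0.6, 1.1]
gripper_width: 15.1
grasp_force: 0.5
```

```bash
python3 g.py -22 -62,12,32
```

```text
t 9.72 mag [-147.3   47.6] z 34.1 theta -21.92 tilt [-0.    -0.001] gap 15.1 F [-0.8 -0.6  1.1]
rotz 0.08
-62,12,32 shift -92.4 -1.1 2.1
```

Request:
servo_tool(commands=[[[210,-0.008,0,0.001,0,0,0],[210,-0.009,0,0.0005,0,0,0],[210,-0.009,0,0,0,0,0],[210,-0.009,0,0,0,0,0],[210,-0.009,0,0,0,0,0],[210,-0.009,0,0,0,0,0],[210,-0.009,0,0,0,0,0],[210,-0.009,0,0,0,0,0],[210,-0.008,0,0,0,0,0],[210,-0.006,0,0,0,0,0]]])

```text
clock: 10.55
position: [555.6, -88.9, 31.9]
ee_rot: [-0.498, 0.867, -0.0, 0.0]
contact_force: [-0.9, -0.9, 1.6]
gripper_width: 15.2
grasp_force: 0.7
```

```bash
python3 g.py -22 -62,12,32
python3 - <<'E'
from h import *
g=cams.get_image("side")["frame"][205:325,255:405]
cv2.imwrite("pics/c6.png",cv2.convertScaleAbs(cv2.resize(g,(600,480),interpolation=cv2.INTER_CUBIC),alpha=1.5))
E
```

```text
t 10.55 mag [-68.3  16.1] z 31.9 theta -21.92 tilt [-0. -0.] gap 15.2 F [-0.9 -0.9  1.6]
rotz 0.08
-62,12,32 shift -7.4 -1.4 -0.1
```

View pics/c6.png

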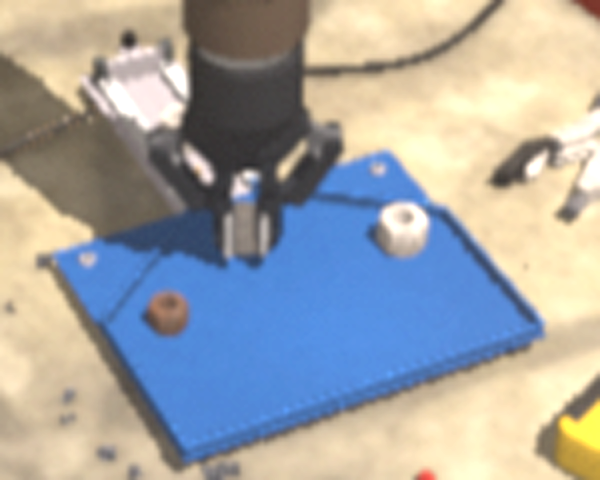

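Request:
servo_tool(commands=[[[210,-0.006,0,-0.0005,0,0,0],[210,0,0,0,0,0,0],[210,0.01,0,0,0,0,0],[210,0,0,0,0,0,-7],[210,0,0,0,0,0,-7],[210,0,0,0,0,0,-7],[210,0,-0.007,0,0,0,-0.9],[210,0,-0.007,0,0,0,0],[210,0,0,0,0,0,0],[210,-0.004,0,0,0,0,0]]])

```text
clock: 11.43
position: [567.8, -92.1, 32.3]
ee_rot: [-0.653, 0.758, -0.0, 0.0]
contact_force: [-0.7, 0.1, 0.3]
gripper_width: 14.9
grasp_force: 0.0
```

```bash
python3 g.py 0 -50,1,32 43,0,32
```

```text
t 11.43 mag [-69.7   3.5] z 32.3 theta -0.22 tilt [-0. -0.] gap 14.9 F [-0.7  0.1  0.3]
rotz -0.22
-50,1,32 shift -19.7 -2.5 0.3
43,0,32 shift -93.0 -1.0 -0.0
```

Request:
servo_tool(commands=[[[210,-0.005,0,0,0,0,0],[210,-0.006,0,0,0,0,0],[210,-0.006,-0.0005,0,0,0,0],[210,-0.006,-0.0005,0,0,0,0],[210,-0.006,-0.0005,0,0,0,0],[210,-0.006,-0.0005,0,0,0,0],[210,-0.006,-0.0005,0,0,0,0],[210,-0.006,0,0,0,0,0],[210,-0.006,0,0,0,0,0],[210,-0.006,0,0,0,0,0]]])

```text
clock: 12.27
position: [578.7, -33.0, 32.7]
ee_rot: [-0.654, 0.757, -0.0, 0.0]
contact_force: [-0.2, -1.4, 0.8]
gripper_width: 15.1
grasp_force: 0.9
```

Request:
servo_tool(commands=[[[210,-0.006,0,0,0,0,0],[210,-0.006,0,0,0,0,0],[210,-0.006,0,0,0,0,0],[210,-0.006,0,0,0,0,0],[210,-0.006,0,0,0,0,0],[210,-0.006,0,0,0,0,0],[210,0,0,0,0,0,0]]])

```text
clock: 12.85
position: [583.9, 3.6, 32.3]
ee_rot: [-0.654, 0.756, 0.0, 0.0]
contact_force: [-1.0, -0.7, -0.2]
gripper_width: 15.0
grasp_force: 0.1
```

```bash
python3 g.py 0 43,0,32
```

```text
t 12.85 mag [27.3  1.4] z 32.3 theta 0.02 tilt [-0.001 -0.   ] gap 15.0 F [-1.  -0.7 -0.2]
rotz 0.02
43,0,32 shift -15.7 -1.4 0.3
```

Request:
servo_tool(commands=[[[210,-0.005,-0.0005,0,0,0,0],[210,-0.005,-0.0005,0,0,0,0],[210,-0.005,0,0,0,0,0],[210,0,0,0,0,0,0],[210,0.008,0,0,0,0,0],[210,0.004,0,-0.025,0,0,0],[210,0,0,-0.025,0,0,0],[210,0.02,-0.02,0,0,0,-7],[210,0.03,-0.02,0,0,0,-7],[210,0.03,-0.02,0,0,0,-7]]])

```text
clock: 13.68
position: [644.1, -77.0, 83.5]
ee_rot: [0.783, -0.622, 0.0, -0.0]
contact_force: [0.6, 0.6, -0.1]
gripper_width: 15.1
grasp_force: 0.0
```

```bash
python3 g.py 52 -119,-118.4,80 -119,-118.4,33
```

```text
t 13.68 mag [-43.8 -69.8] z 83.5 theta 21.37 tilt [-0.    -0.001] gap 15.1 F [ 0.6  0.6 -0.1]
rotz -30.63
-119,-118.4,80 shift 84.6 29.4 3.5
-119,-118.4,33 shift -0.0 0.0 47.0
```

Request:
servo_tool(commands=[[[210,0,0,0,0,0,-6.8],[210,0,0,0,0,0,-6.8],[210,0,0,0,0,0,-6.8],[210,0,0,0,0,0,-6.8],[210,0,0,0,0,0,-6.5]]])

```text
clock: 14.1
position: [643.6, -76.8, 82.1]
ee_rot: [0.929, -0.369, -0.0, 0.0]
contact_force: [0.3, -0.8, -0.7]
gripper_width: 14.9
grasp_force: 0.0
```

```bash
python3 g.py 55 -117.7,-119.6,80 -117.7,-119.6,33
python3 - <<'E'
from h import *
a=cams.get_image("top")["frame"][190:325,235:415]
cv2.imwrite("pics/c7.png",a)
E
```

```text
t 14.1 mag [-43.6 -69.3] z 82.1 theta 54.93 tilt [-0.001  0.   ] gap 14.9 F [ 0.3 -0.8 -0.7]
rotz -0.07
-117.7,-119.6,80 shift 83.7 31.8 2.1
-117.7,-119.6,33 shift -0.0 0.0 47.0
```

Request:
servo_tool(commands=[[[210,0.028,0.0106,0,0,0,0],[210,0.028,0.0106,0,0,0,0],[210,0.0277,0.0106,0,0,0,0],[210,0,0,0,0,0,0],[210,0,0,0.016,0,0,0],[210,0,0,0.016,0,0,0],[210,0,0,0.012,0,0,0],[210,0,0,0.005,0,0,0],[210,0,0,0,0,0,0]]])

```text
clock: 14.9
position: [681.5, -156.7, 31.6]
ee_rot: [0.928, -0.372, -0.002, 0.001]
contact_force: [-0.6, -0.6, -0.3]
gripper_width: 14.8
grasp_force: 0.0
```

```bash
python3 g.py 55 -117.7,-119.6,33 -53,-27,33
python3 - <<'E'
from h import *
a=cams.get_image("top")["frame"][190:325,235:415]
g=cams.get_image("side")["frame"][205:325,255:405]
a=cv2.resize(a,(400,300),interpolation=cv2.INTER_CUBIC);g=cv2.resize(g,(400,300),interpolation=cv2.INTER_CUBIC)
cv2.imwrite("pics/c8.png",cv2.convertScaleAbs(np.hstack([a,g]),alpha=1.4))
E
```

```text
t 14.9 mag [-117.2 -118.3] z 31.6 theta 54.61 tilt [-0.003  0.002] gap 14.8 F [-0.6 -0.6 -0.3]
rotz -0.39
-117.7,-119.6,33 shift 1.4 -0.3 -1.4
-53,-27,33 shift -113.0 0.1 -0.0
```

View pics/c8.png

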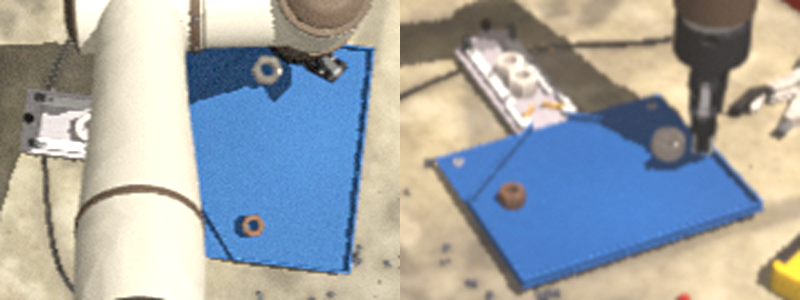

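Two nuts are now in the track with the pawls shut. The third is directly ahead of the fingers at (266,70) in the left crop.

Request:
servo_tool(commands=[[[210,-0.003,0,-0.001,0,0,0],[210,-0.005,0,0,0,0,0],[210,-0.006,0,0,0,0,0],[210,-0.008,0,0,0,0,0],[210,-0.009,0,0,0,0,0],[210,-0.009,0,0,0,0,0],[210,-0.009,0,0,0,0,0],[210,-0.009,0,0,0,0,0],[210,-0.009,0,0,0,0,0],[210,-0.009,0,0,0,0,0]]])

```text
clock: 15.83
position: [627.3, -103.7, 34.7]
ee_rot: [0.928, -0.371, 0.0, -0.0]
contact_force: [1.8, -0.1, 1.2]
gripper_width: 15.0
grasp_force: 0.9
```

```bash
python3 g.py 55 -53,-27,33
```

```text
t 15.83 mag [-72.6 -57. ] z 34.7 theta 54.67 tilt [ 0. -0.] gap 15.0 F [ 1.8 -0.1  1.2]
rotz -0.33
-53,-27,33 shift -35.8 1.2 1.7
```

Request:
servo_tool(commands=[[[210,-0.007,0.001,0.001,0,0,0],[210,-0.008,0,0.0005,0,0,0],[210,-0.008,0,0,0,0,0],[210,-0.007,0,0,0,0,0],[210,-0.005,0,0,0,0,0],[210,0,0,0,0,0,0]]])

```text
clock: 16.33
position: [600.4, -80.1, 32.7]
ee_rot: [0.928, -0.371, -0.001, 0.0]
contact_force: [0.6, -0.5, -0.5]
gripper_width: 15.3
grasp_force: 0.0
```

```bash
python3 g.py 55 -53,-27,33;python3 - <<'E'
from h import *
d=cams.get_image("side");cv2.imwrite("pics/c9.png",d["frame"])
E
```

```text
t 16.33 mag [-53.1 -27.1] z 32.7 theta 54.68 tilt [-0.001  0.001] gap 15.3 F [ 0.6 -0.5 -0.5]
rotz -0.32
-53,-27,33 shift -0.1 -0.1 -0.3
```

Request:
servo_tool(commands=[[[210,0.01,0,0,0,0,0],[210,0.012,0,0,0,0,6.9],[210,0,0,0,0,0,6.9],[210,0,0,0,0,0,6.9],[210,0,0,0,0,0,6.9],[210,0,0,0,0,0,6.9],[210,0,0,0,0,0,6.9],[210,0,0,0,0,0,6.9],[210,0,0,0,0,0,6.4],[210,0,0,0,0,0,0]]])

```text
clock: 17.22
position: [618.0, -96.8, 32.4]
ee_rot: [-0.653, 0.757, 0.0, -0.0]
contact_force: [-0.6, -0.5, 0.5]
gripper_width: 15.0
grasp_force: 0.0
```

```bash
python3 g.py 0 -76,-5,33
```

```text
t 17.22 mag [-67.1 -46.8] z 32.4 theta -0.19 tilt [0.    0.001] gap 15.0 F [-0.6 -0.5  0.5]
rotz -0.19
-76,-5,33 shift 8.9 41.8 -0.6
```

```bash
python3 - <<'E'
from h import *
d=cams.get_image("side");q=np.load("q.npy");c,s=np.cos(q[2]),np.sin(q[2])
def W(m):return [q[0]+c*m[0]-s*m[1],q[1]+s*m[0]+c*m[1],m[2]]
u,v=w2px(d,W((-38,-5.7,30)));print(u,v)
f=d["frame"];h=cv2.cvtColor(f,cv2.COLOR_BGR2HSV)
x0,y0=int(u)-16,int(v)-16
sub=h[y0:y0+32,x0:x0+40]
for r in range(0,32,1):print(y0+r,"".join("#" if (p[1]<60 and p[2]>90) else("+" if p[1]<90 and p[2]>50 else ".") for p in sub[r].astype(int)))
E
```

```text
318.4518727705245 258.45979992820367
242 ###+++++#######++...++#+++#.......+++...
243 ##++++++##++###++....+#+++#.......+++...
244 +++++++++++++###++...++++++.......++++..
245 +++++++++++++###+++...++#++.......+##+..
246 ++++++......++###++....++++.......+##+..
247 ++.++++.......+###++.............+.++...
248 +..++++#++...+####+++............+......
249 +..++++++++++##++++++...................
250 ..+++++++++++++++++++++..........+.+...+
251 +##++++++++++++++++....+.........+.+...+
252 ###++++++++++++++++++...+.......++++...+
253 ####++++++++++######+++..++....+##++...+
254 ##+#+++++++++#########+........+##++...+
255 ##.##++++++++#########++.......+##+....+
256 #..##++...+++##########+.......+##++...+
257 ...++......+###########+...+..++##+....+
258 ...........++##########+....+..+##+.+..+
259 ...........++##########+.......+##+....+
260 ...........++##########+.....+++##+...++
261 ...........++##########+......++##+.....
262 ...........++##########+.......##+......
263 ............++#########.................
264 .............########+..................
265 ...............++##+....................
266 ........................................
267 ........................................
268 ........................................
269 ........................................
270 ........................................
271 ........................................
272 ........................................
273 ........................................
```

The nut sits at about (319,258) in the side view, which matches my prediction. I'll move the fingers behind it.

Request:
servo_tool(commands=[[[210,0.009,0,0,0,0,0],[210,0,0.012,0,0,0,0],[210,0,0.014,0,0,0,0],[210,0,0.012,0,0,0,0],[210,0,0.005,0,0,0,0],[210,0,0,0,0,0,0],[210,-0.005,0,0,0,0,0],[210,-0.005,0,0,0,0,0],[210,-0.006,0,0,0,0,0],[210,-0.006,0,0,0,0,0]]])

```text
clock: 18.1
position: [577.8, -76.5, 33.0]
ee_rot: [-0.654, 0.756, -0.0, 0.0]
contact_force: [0.5, -0.7, 0.5]
gripper_width: 15.0
grasp_force: 0.4
```

```bash
python3 g.py 0 5,-1,32 45,0,32
```

```text
t 18.1 mag [-52.7  -4.1] z 33.0 theta -0.01 tilt [ 0.    -0.001] gap 15.0 F [ 0.5 -0.7  0.5]
rotz -0.01
5,-1,32 shift -57.7 3.1 1.0
45,0,32 shift -40.0 1.0 -0.0
```

Request:
servo_tool(commands=[[[210,-0.006,0.0005,0,0,0,0],[210,-0.006,0.0005,0,0,0,0],[210,-0.006,0.0005,0,0,0,0],[210,-0.006,0.0005,0,0,0,0],[210,-0.006,0.0005,0,0,0,0],[210,-0.006,0.0005,0,0,0,0],[210,-0.006,0,0,0,0,0],[210,-0.006,0,0,0,0,0],[210,-0.006,0,0,0,0,0],[210,-0.006,0,0,0,0,0]]])

```text
clock: 18.93
position: [582.8, -16.8, 33.0]
ee_rot: [-0.654, 0.757, -0.0, 0.0]
contact_force: [0.4, -2.1, 1.7]
gripper_width: 15.1
grasp_force: 1.1
```

Request:
servo_tool(commands=[[[210,-0.006,0,0,0,0,0],[210,-0.006,0,0,0,0,0],[210,-0.006,0,0,0,0,0],[210,-0.006,0,0,0,0,0],[210,-0.005,0,0,0,0,0],[210,0,0,0,0,0,0]]])

```text
clock: 19.43
position: [587.1, 12.7, 32.8]
ee_rot: [-0.654, 0.756, 0.0, 0.0]
contact_force: [0.2, -0.8, 0.3]
gripper_width: 15.2
grasp_force: 0.0
```

```bash
python3 g.py 0 45,0,32
```

```text
t 19.43 mag [36.8 -0.4] z 32.8 theta 0.01 tilt [-0. -0.] gap 15.2 F [ 0.2 -0.8  0.3]
rotz 0.01
45,0,32 shift -8.2 0.4 0.8
```

Request:
servo_tool(commands=[[[210,-0.003,0,0,0,0,0],[210,-0.002,0,0,0,0,0],[210,0,0,0,0,0,0],[210,0.008,0,0,0,0,0],[210,0.004,0,-0.025,0,0,0],[210,0,0,-0.03,0,0,0],[210,0.035,0,-0.02,0,0,0],[210,0.04,0,0,0,0,0],[210,0.04,0,0,0,0,0],[210,0.04,0,0,0,0,0]]])

```text
clock: 20.27
position: [563.3, -150.4, 108.8]
ee_rot: [-0.654, 0.756, -0.001, 0.001]
contact_force: [0.2, 0.3, -0.2]
gripper_width: 14.7
grasp_force: 0.0
```

Request:
servo_tool(commands=[[[210,0.04,0,0,0,0,0],[210,0.04,0,0,0,0,0],[210,0.04,0,0,0,0,0],[210,0.03,0,0,0,0,0],[210,0,0,0,0,0,0],[210,0,0,0,0,0,0]]])

```text
clock: 20.77
position: [540.9, -299.3, 107.6]
ee_rot: [-0.652, 0.758, 0.0, 0.0]
contact_force: [0.3, 0.6, 0.4]
gripper_width: 14.8
grasp_force: 0.0
```

```bash
python3 g.py 0; python3 - <<'E'
from h import *
d=cams.get_image("top");q=np.load("q.npy");c,s=np.cos(q[2]),np.sin(q[2])
# rectify the track region: 1 char = 2.5 mm, magazine x -5..165, y -25..25, plane z=35
f=d["frame"]
def W(m):return [q[0]+c*m[0]-s*m[1],q[1]+s*m[0]+c*m[1],m[2]]
X=np.arange(-20,165,2.);Y=np.arange(-24,25,3.)
mp=np.array([[w2px(d,W((x,y,34))) for x in X] for y in Y],np.float32)
I=cv2.remap(f,mp,None,cv2.INTER_CUBIC);h=cv2.cvtColor(I,cv2.COLOR_BGR2HSV).astype(int)
print("gray");
for y,r,hh in zip(Y,I.mean(2),h):print("%4d"%y,"".join("Y" if p[1]>110 and 12<p[0]<35 else("B" if p[1]>110 else" .:-=+*#%@"[min(9,int(g/25.6))]) for g,p in zip(r,hh)))
u,v=w2px(d,W((-100.4,87.5,37)));hs=cv2.cvtColor(f,cv2.COLOR_BGR2HSV)
m=((hs[...,0]<16)&(hs[...,1]>80)).astype(np.uint8)[int(v)-12:int(v)+13,int(u)-12:int(u)+13];print("rusty",u,v,cv2.moments(m,True)["m00"],np.argwhere(m).mean(0)-12)
E
```

```text
t 20.77 mag [-278.5    0.3] z 107.6 theta -0.27 tilt [-0. -0.] gap 14.8 F [0.3 0.6 0.4]
rotz -0.27
gray
 -24 BBBBBBBBB=*#%%%#*===*##****+***##%#*+*####################++*#####################**##+=+=-::
 -21 BBBBBBBBBB=+*####+YY+*#*#*********##%%##*****###%##*****##%##*****#####******#####*+******=--
 -18 BBBBBBBBB=+++====++***+*********++=====+**+++====+***++====+++*+++====+*###*+======+*+=+*+--=
 -15 BBBBBBBBB+#########**YY+**********#***########**********######*+*****#%%%%%###********++*+--=
 -12 BBBBBBBBB=+*#**********Y+************##%%%%#%%##******#######%%#***###%##*++*###*++***++*+---
  -9 BBBBBBBBB=+*#***********Y+**********###%##***#%%#*+**###*+==+*######%%#+--:-=*###+-=+*+*##*++
  -6 BBBBBBBBB=+*#*#**********+=+********#%%#+--:-==+*+-------------===+#%#*=----=+*##+----=+***+-
  -3 BBBBBBBBB=+*#*********************+=-===--------=---==---------==---=++---=+++*##*=---=***+-.
   0 BBBBBBBBB=+***********************+-----------------===--------===--==---=+*+**##+=--=++***+:
   3 BBBBBBBBB=*##**+****####**+*****+==--=---------===---==-------====---====++**###*=---=++*###+
   6 BBBBBBBBB+##*+=-------===-------------===-----===----=====----===-------=+#####+=----=++**+++
   9 BBBBBBBBBB-------------Y---------------=========-------=====------------=+###*+-----=+++*+--=
  12 BBBBBBBBB::-----------------------------====-----------------------------===-------+****#+--+
  15 BBBBBBBBB::----------Y---------------------------------------------------------==+****++*+--+
  18 BBBBBBBBBB:-==-------------------=----=--==-----=========---=====-----=====--=+###%%%#****=--
  21 BBBBBBBBB:-=====-:Y:------------====--====================---================+#%######*===-:-
  24 BBBBBBBBB:-======---------------==--:-===================-::-=================*##*+===-------
rusty 348.4979125872407 290.9705492511945 7.0 [ 0.14285714 -2.85714286]
```

The rectified top view shows three nuts in the track at x of about 68, 100 and 130 mm. Both pawls are shut, the rusty nut has not moved, and the arm is clear, so I'm handing in.

```bash
python3 -c "
from bench import ticket
print(ticket.job_done())"
```

```text
the job is handed in; nothing more can be done
None
```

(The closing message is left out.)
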